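Peel the top tray off a stuck stack

TASK

The solvent trays on the bench are nested and stuck together with varnish. Wind the clamp's handwheel clockwise (seen from above) until the sliding jaw has pushed the whole stack firmly against the fixed stop; then, leaving the stack clamped, peel off only the top tray by its corner ear, raising that corner first while the opposite corner stays down, and lift it away. Finish while still holding the tray by its ear: level, still, and with at least 10 cm of air between it and the stack; leave the other things on the bench where they are.

Things in the scene. Friction and masses are not known exactly. Their poses are not given: they have to be found in the camera images.
- wheel (a joint): Angle (rad) of the dark 104 mm handwheel lying flat on the grey housing. Grows clockwise seen from above; starts at 0 to 0.9. Stiff (0.16 N m: 4 N at the knob, 6 N if fast); stays where left and holds the jaw tight. Each radian moves the jaw 8 mm to the stop; it sits tight at about 4.5 rad, in less than one turn; 11 to 16 N at the knob sets it firmly.
- wheel_axis (a point): The handwheel's axis at the level of the wheel's upper face, 78 mm above the bench. It turns about the vertical; the wheel's face is flat and clear apart from the knob.
- crank_knob (a point): Centre, half-way up, of the upright dark wooden crank knob, a cylinder 22 mm across and 40 mm tall that stands on the handwheel's upper face, 42 mm from the axis. It spins freely on its own pin, so it can be held while the wheel goes round.
- jaw: Sliding steel jaw bar, 130 x 16 mm, upper edge 55 mm above the bench. Its axes are those of the clamp; it moves along its +y towards the stop. Its face is 8 mm ahead of its origin.
- stop: Fixed steel stop bar, 130 x 18 mm, upper edge 56 mm above the bench; origin at the middle of its underside, 8 mm above the bench. Its own -y axis points to the jaw; its face is 9 mm from the origin. With the stack against it the centre of the stack is 67 mm from the origin along -y.
- clamp: The clamp's steel base plate, 170 x 325 x 8 mm, fixed to the bench; it carries the stop at its +y end, the jaw, and the housing with the handwheel at its -y end. Origin on the bench near the middle of the plate.
- stack: The three lower nested white trays, stuck together as one loose piece, 0.5 kg, 156 x 116 mm over the rims and 52 mm high on the base plate between jaw and stop. Origin at the centre of the underside, z up, long side along its x. Its rim has spring-like tacky varnish spots that hold the top tray at the middle of each side: about 6 to 8 N against a straight pull (an unclamped stack comes up too), about half of that when peeled at the ear.
- stack_top (a point): Centre of the stack's mouth, level with the upper rim of the lower trays, 60 mm above the bench; axes of the stack.
- tray: The top tray, white like the others, about 0.16 kg: 156 x 116 mm over its rim, 36 mm deep, 136 x 96 mm at its floor. Origin at the centre of its underside, z up, long side along x. Nested, its underside is 32 mm and its rim 68 mm above the bench, so 28 mm of it sits inside the stack, with 5 mm play all round.
- tray_ear (a point): Centre, half-way up, of the tray's grip ear: an upright tab 10 mm thick, 30 mm wide and 34 mm tall (from the rim up) on the corner at -x, +y of the tray. It is 10 mm thick along the level line from this point to tray_far, and stands square across that line: pinch it from above along that line, one finger inside the tray and one outside.
- tray_far (a point): The tray's rim at the corner diagonally opposite to the ear, 169 mm from it measured level; the floor's corner, about which the tray tips, is 36 mm below this point.
- tray_floor (a point): Centre of the top tray's inner floor, 3 mm above its underside; axes of the tray.
- bottle: Bystander: amber bottle, 38 mm across, 85 mm tall, beside the clamp. Origin under it. Leave alone.
- jar: Bystander: glass jar, 52 mm across, 55 mm tall, beside the clamp. Origin under it. Leave alone.
- weight: Bystander: brass weight, 48 mm across, 32 mm tall, beside the clamp. Origin under it. Leave alone.
- brush: Bystander: brush lying on the bench. Leave alone.
- spatula: Bystander: spatula lying on the bench. Leave alone.
- block: Bystander: cork block 75 x 45 x 30 mm. Leave alone.
- bowl: Bystander: white bowl 90 mm across, 40 mm tall. Leave alone.
Mind the look-alikes: they are no part of the job. What is shaped like the tray but purple is not meant.

How it is judged:
On the way, in this order (a step that is already met when the one before it is completed fails the run):
1. the jaw presses the stack against the stop (contact force between each of jaw, stop and stack above 2 N), for 0.2 s.
2. the ear's corner of the top tray is raised at least 10 mm while the opposite corner is still down in the stack (z of tray_ear in the frame of stack_top above 0.035 m and z of tray_far in the frame of stack_top below 0.015 m and y of stack_top in the frame of stop above -0.071 m and z of stack_top in the frame of stop below 0.056 m and angle between stack_top's own z axis and vertical below 0.05 rad), for 0.05 s.
At the end, for the whole second after the job is handed in: The fingers hold the top tray still, within 15 degrees of level, its floor at least 100 mm above the mouth of the stack and touching it nowhere; the lower trays stand on the base plate, within 4 mm of the stop, with the jaw still up against them (at most 3 mm slack in all) (contact force between the fingers and tray above 1 N and contact force between tray and stack below 0.1 N and z of tray_floor in the frame of stack_top above 0.1 m and height (world z) of tray_floor above 0.16 m and angle between tray_floor's own z axis and vertical below 0.26 rad and linear speed of tray below 0.03 m/s and y of jaw in the frame of stop above -0.136 m and y of stack_top in the frame of stop above -0.071 m and z of stack_top in the frame of stop below 0.056 m and angle between stack_top's own z axis and vertical below 0.05 rad); the arm keeps its last pose, push and grip.
It fails at once if the lower trays come up or tip with the top tray (z of stack_top in the frame of stop above 0.064 m or angle between stack_top's own z axis and vertical above 0.12 rad).
It fails at once if another thing on the bench is disturbed by more than 30 mm (distance of any of bottle, jar, weight, brush, spatula, block, bowl from where it was at the start of the episode above 0.03 m).
It also fails if it takes over 59 s, if anything falls off the work surface, if the arm or the gripper's body presses on something with over 40 N, if the wrist force passes 120 N, or if a joint passes its speed limit or range.

ROBOT

A 6-joint arm with a two-finger parallel gripper is mounted at the origin on the work surface. World frame = base frame: x ahead of the robot, y to its left, z up, the work surface at z = 0. Lengths are in m, angles in rad, forces in N, time in s.
With the tool pointing down it reaches from about 0.25 to 0.8 m from the base axis. Payload 8.5 kg.
Tool frame: the origin (TCP) lies at the very end of the fingers, on their centre line; the grasp point (between the pads) lies 19 mm behind it; z points along the fingers, y is the direction in which the jaws open and shut (so a half turn about z gives the same grasp; the last joint's range is limited). The gripper opens to 85 mm and grips with 20 to 120 N. Pads are 22 mm wide; open, the fingers measure 114 mm over their backs; the gripper's body (76 mm by 85 mm) begins 54 mm behind the grasp point. The pads swing forward as they close: fully open they stand 13 mm farther back than shut.
Start: joints at [-1.13, 0.238, -0.013, 1.319, 0, 1.571], TCP at [0.224, -0.475, 0.231] pointing down, gripper open.
Joint ranges: [-2.66, 2.66], [-1.03, 1.9], [-1.14, 1.46], [-1.82, 2.27], [-1.45, 1.34], [-3.14, 3.14]. Speed limits (rad/s): [2.22, 2.22, 2.79, 3.14, 3.14, 3.14].

INTERFACE

Orientations are given as a rotation vector (axis times angle).
In Python, from cell import monitor, grab_frame, order gives the robot as it stands. The module is installed in compiled form; this text tells all that it offers.
- The arm moves only by the tool carry_out, never from a script. Its argument "plan" is a list of rows, each a list of 7 numbers: the shift along the tool's x, y, z in mm, then the turn, a rotation vector about the tool's x, y, z in rad, then the finger opening in mm, from 0 to 85.4. A call has 1 to 12 rows; each row is the pose to reach, as a shift and turn from the pose commanded when the call began, along the tool's axes at that moment; what a row does not reach only later rows make up. A row lasts 1/12 s, in which the tool goes at most 41.7 mm and 7.16 degrees, less where a joint would pass 70% of its speed; a pose out of reach is approached as far as the arm can. A call with a gripper value outside its range is refused whole. The fingers move at their own pace and stop on an object; "squeeze" is the grip in N (left out, the last holds). Time passes only in rows, so rows that repeat a pose let the fingers close. It gives the time, the measured TCP pose, the force and the opening at its end, in the units of the state.
- monitor.get_state(): the state, without advancing time (a new reading comes with each control period).
- grab_frame(name): name is "scene" or "side" or "wrist"; returns a dict with "img" (400x640x3 uint8, blue, green, red), "fx", "fy", "cx", "cy" (pixels), "eye" and "attitude" of the camera in the world. Camera axes: x right, y down, z forward; pixel columns grow to the right and rows downward; lengths in m; the calibration is good to about 2 mm. A picture is of the moment at which its call begins. There is no depth.
- order.sign_off(): hands the job in, once; it reports no verdict.
The state is a dict: "time": time; "joint_pos": joint angles; "dq": joint speeds; "joint_torque": joint torques, N m; "ee_pos": TCP position; "orientation": TCP orientation; "contact_force": force on the tool from outside, world axes, zero at the start; "ft_torque": the same for the moment, N m; "opening": finger opening in m.
Only numpy, scipy, OpenCV 4.12 (cv2) and the standard library are available. Lean on these libraries where they do the work, as an engineer would, in place of code of your own. Each camera call takes 0.05 s, during which the arm holds its last target.

## Working session

There is one attempt and no reset: what is moved stays moved. The work goes in short steps, Python scripts to look and compute and a tool call to move; the robot and the scene stay as the last step left them, time stands still between calls to the robot, and variables do not carry over. Pictures are saved under pics/ and viewed, and the job is handed in when it is done.

Besides the shell and the picture viewer there is one more tool, called after "Call:" as name([rows], argument=value, ...), one row to a line, values as JSON. carry_out: Moves the arm, as the interface text tells. Its arguments: {"type":"object","properties":{"plan":{"type":"array"},"squeeze":{"type":"number"}},"required":["plan"]}

```bash
mkdir -p pics
cat > h.py <<'E'
import numpy as np, cv2
from scipy.spatial.transform import Rotation as R
from cell import monitor, grab_frame, order
def snap(n,tag):
    f=grab_frame(n); cv2.imwrite(f'pics/{tag}.png',f['img'])
    import pickle; pickle.dump(f,open(f'pics/{tag}.pkl','wb')); return f
def rot(f):
    a=np.array(f['attitude'],float)
    return a if a.shape==(3,3) else R.from_rotvec(a).as_matrix() if a.size==3 else R.from_quat(a).as_matrix()
def ray(f,u,v,z):
    d=rot(f)@np.array([(u-f['cx'])/f['fx'],(v-f['cy'])/f['fy'],1]); e=np.array(f['eye']); return e+d*(z-e[2])/d[2]
def proj(f,p):
    c=rot(f).T@(np.array(p)-np.array(f['eye'])); return np.array([f['fx']*c[0]/c[2]+f['cx'],f['fy']*c[1]/c[2]+f['cy']])
E
python3 - <<'E'
from h import *
for n in ['scene','side','wrist']:
    f=snap(n,n+'0'); print(n,f['eye'],f['attitude'],f['fx'],f['cx'],f['cy'])
print(monitor.get_state())
E
```

```text
scene [1.13109749 0.77424127 1.17186649] [-0.89570742 -2.58734292  1.00155233] 500.8871612099986 318.89501608371984 202.9450171524692
side [0.03555168 0.84403181 0.84645275] [-0.67938447  2.52808277 -1.26443491] 386.54347178097726 320.2106088356547 199.43977655852845
wrist [ 0.29189753 -0.44246465  0.37317566] [ 2.42916384 -1.54225763 -0.23823173] 351.3338583575296 323.0432618165452 201.66645670384662
{'time': 0.15, 'joint_pos': array([-1.12999581e+00,  2.38674868e-01, -1.40441431e-02,  1.31916767e+00,
       -3.06327799e-05,  1.57082704e+00]), 'dq': array([ 0.00131642, -0.00512068,  0.00371892, -0.00031159, -0.00075793,
       -0.00130532]), 'joint_torque': array([ 2.49528057e-05, -5.39076233e+01,  3.46598697e+01,  1.44553953e-02,
       -8.76104036e-05,  3.44004104e-05]), 'ee_pos': array([ 0.22386365, -0.47455187,  0.23081497]), 'orientation': array([-3.06457641e+00, -6.86537481e-01,  4.21273093e-04]), 'contact_force': array([-0.53916359,  0.52949257,  0.50854726]), 'ft_torque': array([-0.02790163, -0.00419896, -0.00093317]), 'opening': 0.08542614337000867}
```

View pics/scene0.png

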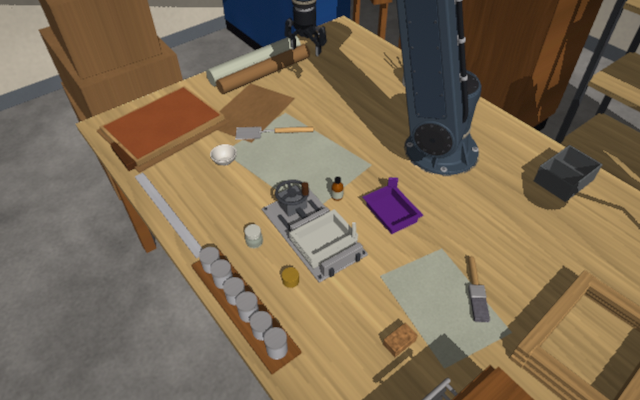

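View pics/side0.png

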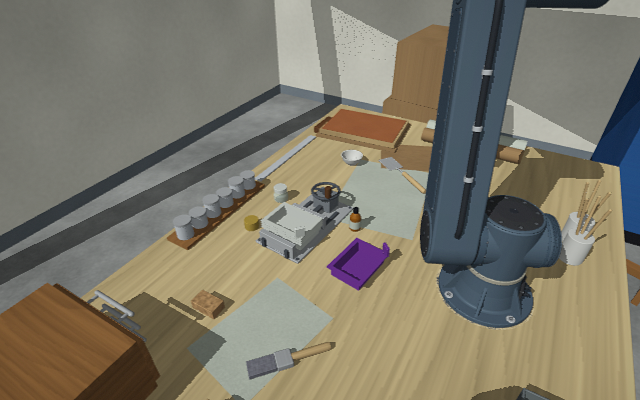

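View pics/wrist0.png

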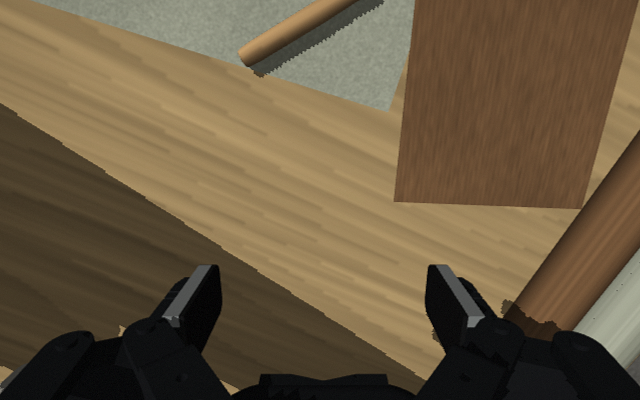

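Run:
```python
from h import *
a=cv2.imread('pics/scene0.png')[165:285,225:385]; cv2.imwrite('pics/sc0.png',cv2.resize(a,None,fx=5,fy=5,interpolation=cv2.INTER_CUBIC))
a=cv2.imread('pics/side0.png')[170:270,240:370]; cv2.imwrite('pics/sd0.png',cv2.resize(a,None,fx=6,fy=6,interpolation=cv2.INTER_CUBIC)[:600,:800])
```

```text
(no output)
```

View pics/sc0.png

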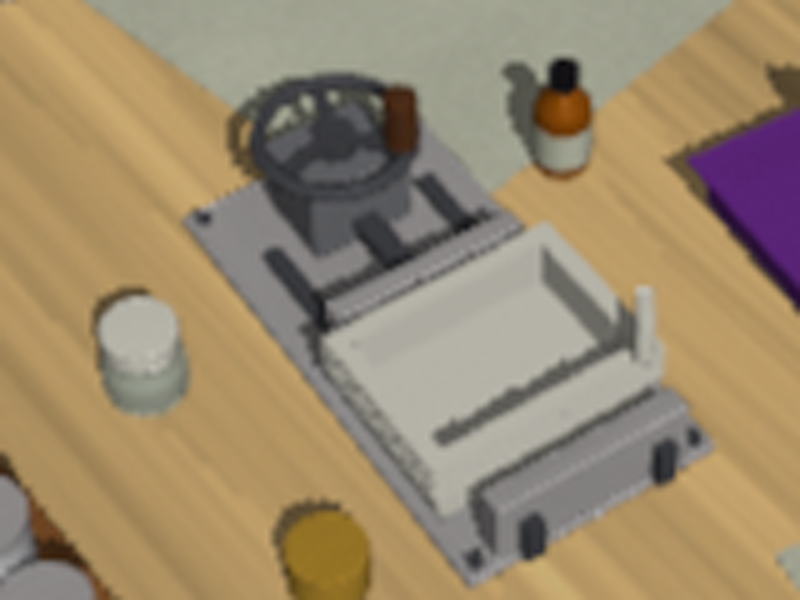

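View pics/sd0.png

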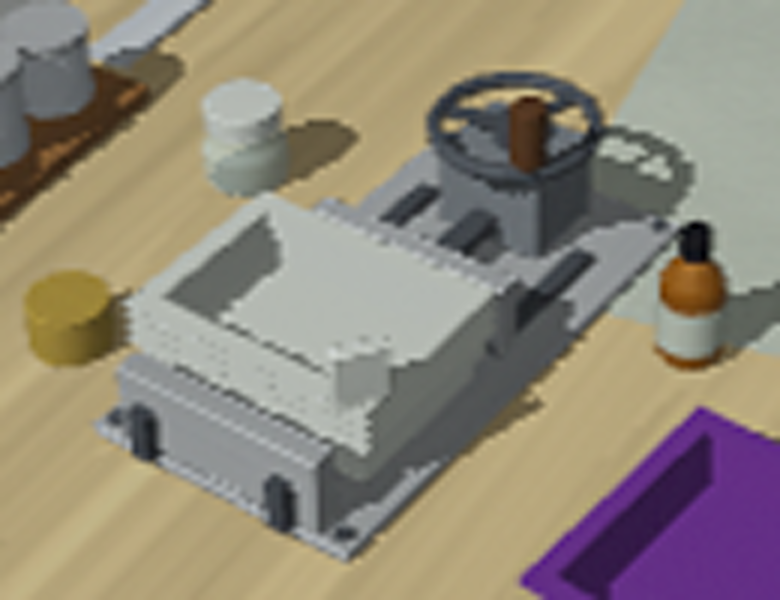

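Run:
```python
from h import *
import pickle
S=pickle.load(open('pics/scene0.pkl','rb'));D=pickle.load(open('pics/side0.pkl','rb'))
sc=lambda u,v:(225+u/5,165+v/5); sd=lambda u,v:(240+u/6,170+v/6)
for n,f,p,z in [('plateL',S,sc(188,216),.008),('plateB',S,sc(473,584),.008),('plateR',S,sc(715,445),.008),
 ('d plateB',D,sd(347,558),.008),('d plateL',D,sd(95,425),.008),('d plateR',D,sd(678,228),.008),
 ('wheel',S,sc(333,132),.075),('d wheel',D,sd(516,132),.075),('knob',S,sc(400,120),.098),('d knob',D,sd(528,133),.098),
 ('ear',S,sc(645,325),.085),('d ear',D,sd(360,378),.085),
 ('rimtop corner',S,sc(548,225),.068),('rim left',S,sc(322,340),.068),('rim bot',S,sc(445,490),.068),
 ('d rim left',D,sd(130,298),.068),('d rim top',D,sd(265,197),.068),('d rim right',D,sd(510,292),.068),
 ('stop L',S,sc(478,490),.056),('stop R',S,sc(690,405),.056),('d stopL',D,sd(120,370),.056),('d stopR',D,sd(325,460),.056),
 ('bottle',S,sc(563,75),.085),('d bottle',D,sd(695,235),.085)]:
    print(n,np.round(ray(f,*p,z)[:2],4))
```

```text
plateL [ 0.6422 -0.154 ]
plateB [0.6696 0.1686]
plateR [0.5029 0.1806]
d plateB [0.4981 0.1818]
d plateL [0.6653 0.1675]
d plateR [ 0.4736 -0.1378]
wheel [ 0.564  -0.1026]
d wheel [ 0.5577 -0.0928]
knob [ 0.539  -0.0674]
d knob [ 0.5359 -0.0674]
ear [0.5199 0.1339]
d ear [0.5156 0.1377]
rimtop corner [0.5057 0.0313]
rim left [0.6601 0.019 ]
rim bot [0.6685 0.1436]
d rim left [0.6643 0.1293]
d rim top [0.6525 0.0218]
d rim right [0.4945 0.0255]
stop L [0.6495 0.1479]
stop R [0.5213 0.1759]
d stopL [0.6435 0.1671]
d stopR [0.5165 0.1699]
bottle [ 0.4311 -0.0461]
d bottle [ 0.4229 -0.0467]
```

```bash
cat >> h.py <<'E'
def tool():
    s=monitor.get_state(); return np.array(s['ee_pos']),R.from_rotvec(s['orientation']),s
def shift(target,cmdp=None,cmdR=None):
    p,r,s=tool(); p=p if cmdp is None else cmdp; r=r if cmdR is None else cmdR
    return np.round(1000*r.inv().apply(np.array(target)-p),1)
E
python3 - <<'E'
from h import *
p,r,s=tool(); print(np.round(r.as_matrix(),3)); print(shift([0.5375,-0.067,0.22]))
f=grab_frame('wrist'); print((r.inv()*R.from_matrix(rot(f))).as_matrix().round(3), r.inv().apply(f['eye']-p))
E
```

```text
[[ 0.904  0.427 -0.   ]
 [ 0.427 -0.904  0.001]
 [-0.    -0.001 -1.   ]]
[ 457.5 -234.8   11.1]
[[-0.002 -0.954 -0.298]
 [ 1.    -0.001 -0.001]
 [ 0.001 -0.298  0.954]] [ 7.52166255e-02 -1.21670191e-04 -1.42441023e-01]
```

Call:
carry_out([
  [457, -235, 10, 0, 0, 0, 85],
  [457, -235, 10, 0, 0, 0, 85],
  [457, -235, 10, 0, 0, 0, 85],
  [457, -235, 10, 0, 0, 0, 85],
  [457, -235, 10, 0, 0, 0, 85],
  [457, -235, 10, 0, 0, 0, 85],
  [457, -235, 10, 0, 0, 0, 85],
  [457, -235, 10, 0, 0, 0, 85],
  [457, -235, 10, 0, 0, 0, 85],
  [457, -235, 10, 0, 0, 0, 85],
  [457, -235, 10, 0, 0, 0, 85],
  [457, -235, 10, 0, 0, 0, 85],
])

```text
time: 1.2
ee_pos: [0.5293, -0.0763, 0.2215]
orientation: [3.066, 0.687, -0.0]
contact_force: [1.2, -0.3, 0.6]
opening: 0.0854
```

Run:
```python
from h import *
f=snap('wrist','w1'); print(tool()[0], tool()[2]['orientation'])
```

```text
[ 0.53349422 -0.07139282  0.22088792] [-3.0622666  -0.69184934 -0.00438737]
```

View pics/w1.png

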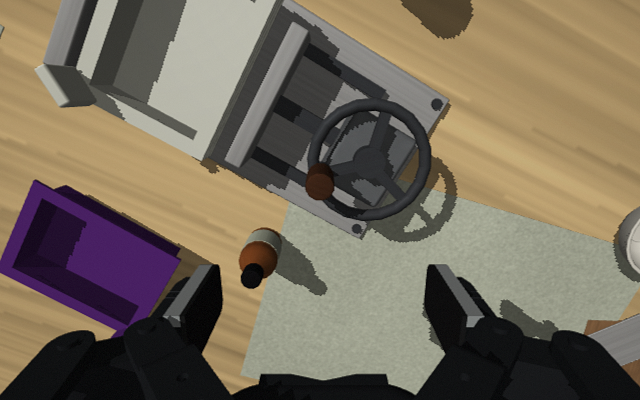

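Run:
```python
from h import *
import pickle
f=pickle.load(open('pics/w1.pkl','rb'))
w=ray(f,370,159,.076);k=ray(f,320.5,182,.098)
print(f['eye'],w,k,np.hypot(*(k-w)[:2]), np.degrees(np.arctan2(*(k-w)[1::-1])))
c=f['img'][60:240,200:460]; cv2.imwrite('pics/w1c.png',cv2.resize(c,None,fx=3,fy=3,interpolation=cv2.INTER_CUBIC))
for n,u,v,z in [('plateR',363,239,.008),('plateTop',450,102,.008),('earish',66,86,.085),('rimcornerR',282,5,.06),('rim near',212,160,.06)]: print(n,ray(f,u,v,z).round(4))
```

```text
[ 0.5973274  -0.04410807  0.36397431] [ 0.56573939 -0.10158928  0.076     ] [ 0.53566512 -0.07063164  0.098     ] 0.043160597766459204 134.17075811996312
plateR [ 0.4763 -0.1491  0.008 ]
plateTop [ 0.6413 -0.1599  0.008 ]
earish [0.5185 0.1335 0.085 ]
rimcornerR [0.6416 0.012  0.06  ]
rim near [0.5044 0.0198 0.06  ]
```

View pics/w1c.png

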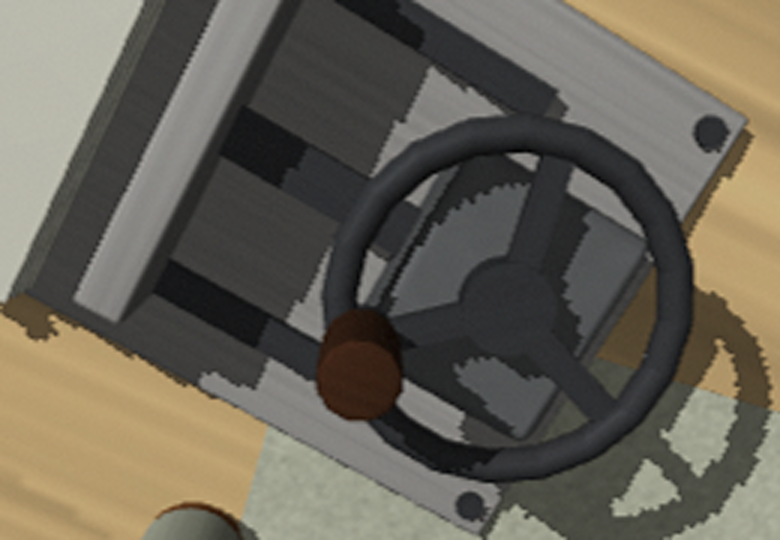

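Run:
```python
from h import *
import pickle
f=pickle.load(open('pics/w1.pkl','rb'))
for z in (.070,.074,.078): print(z,ray(f,369,159.2,z),ray(f,369.3,161.7,z))
k=ray(f,319.5,185.5,.118); print('ktop',k)
p,r,s=tool(); print(p,shift([k[0],k[1],.2]))
```

```text
0.07 [ 0.5645705  -0.10210129  0.07      ] [ 0.56278041 -0.10331515  0.07      ]
0.074 [ 0.56501621 -0.10131219  0.074     ] [ 0.56325048 -0.10250954  0.074     ]
0.078 [ 0.56546192 -0.1005231   0.078     ] [ 0.56372055 -0.10170393  0.078     ]
ktop [ 0.53763302 -0.06908609  0.118     ]
[ 0.53349422 -0.07139282  0.22088792] [ 4.7 -0.3 20.9]
```

Call:
carry_out([
  [0, 0, 35, 0, 0, 0, 60],
  [0, 0, 70, 0, 0, 0, 60],
  [0, 0, 70, 0, 0, 0, 60],
], squeeze=50)

```text
time: 1.5
ee_pos: [0.525, -0.0772, 0.1458]
orientation: [-3.062, -0.688, 0.014]
contact_force: [-0.8, 0.4, -0.1]
opening: 0.0598
```

Run:
```python
from h import *
print(tool()[0],shift([.537,-.070,.085]),tool()[2]['contact_force'])
f=snap('wrist','w2')
```

```text
[ 0.52501889 -0.07720959  0.14584523] [14.4 -1.1 60.7] [-0.78648714  0.39179836 -0.05931641]
```

View pics/w2.png

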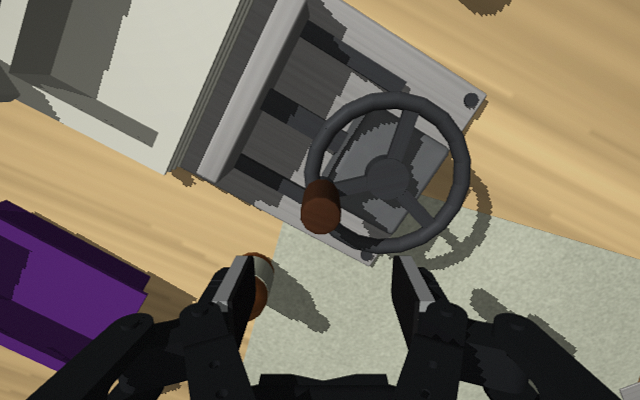

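Call:
carry_out([
  [0, 0, 0, 0, 0, 0, 60],
  [0, 0, 0, 0, 0, 0, 60],
  [0, 0, 0, 0, 0, 0, 60],
])

```text
time: 1.8
ee_pos: [0.5297, -0.0789, 0.1537]
orientation: [3.065, 0.686, 0.005]
contact_force: [-0.5, 0.8, 0.7]
opening: 0.06
```

Run:
```python
from h import *
p,r,s=tool()
print(p,s['orientation'],shift([.537,-.070,.085]),s['contact_force'])
import pickle
f=pickle.load(open('pics/w2.pkl','rb'))
print(ray(f,321,216,.118), ray(f,388,177,.078))
```

```text
[ 0.5296892  -0.07887713  0.15370573] [3.0647505  0.68551145 0.0048689 ] [10.2 -5.  68.7] [-0.48822136  0.80399029  0.72362277]
[ 0.53704677 -0.06977775  0.118     ] [ 0.56413742 -0.10186548  0.078     ]
```

Call:
carry_out([
  [10, -5, 15, 0, 0, 0, 60],
  [10, -5, 30, 0, 0, 0, 60],
  [10, -5, 50, 0, 0, 0, 60],
  [10, -5, 68, 0, 0, 0, 60],
  [10, -5, 68, 0, 0, 0, 60],
  [10, -5, 68, 0, 0, 0, 60],
])

```text
time: 2.3
ee_pos: [0.5355, -0.0698, 0.0843]
orientation: [-3.066, -0.686, -0.0]
contact_force: [0.3, 0.4, 0.5]
opening: 0.06
```

Run:
```python
from h import *
p,r,s=tool()
print(p,s['orientation'],shift([.537,-.070,.085]),s['contact_force'])
f=snap('wrist','w3')
```

```text
[ 0.53552397 -0.06977543  0.08433593] [-3.06561472e+00 -6.86180340e-01 -1.81116097e-05] [ 1.2  0.8 -0.7] [0.28808439 0.35894085 0.52316605]
```

View pics/w3.png

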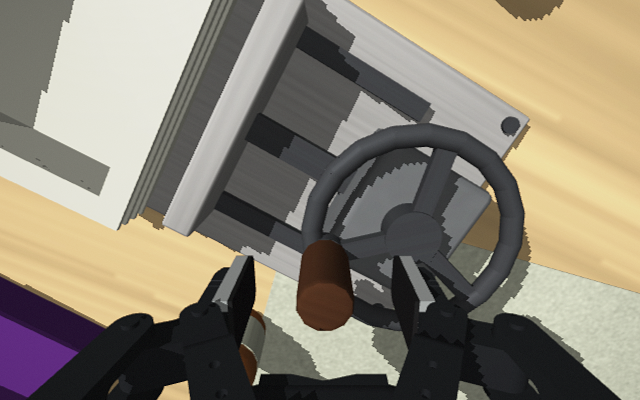

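Call:
carry_out([
  [1, 1, 0, 0, 0, 0, 30],
  [1, 1, 0, 0, 0, 0, 10],
  [1, 1, 0, 0, 0, 0, 10],
  [1, 1, 0, 0, 0, 0, 10],
  [1, 1, 0, 0, 0, 0, 10],
  [1, 1, 0, 0, 0, 0, 10],
], squeeze=50)

```text
time: 2.85
ee_pos: [0.5373, -0.0697, 0.0848]
orientation: [-3.065, -0.687, -0.003]
contact_force: [-1.1, 2.9, 7.8]
opening: 0.0209
```

Run:
```python
from h import *
p,r,s=tool()
print(p,s['orientation'],s['contact_force'],s['opening'])
f=snap('wrist','w4')
```

```text
[ 0.53726762 -0.06970661  0.08479411] [-3.06525997e+00 -6.87171109e-01 -2.73754308e-03] [-1.10819633  2.94205208  7.82416764] 0.020931258304271526
```

View pics/w4.png

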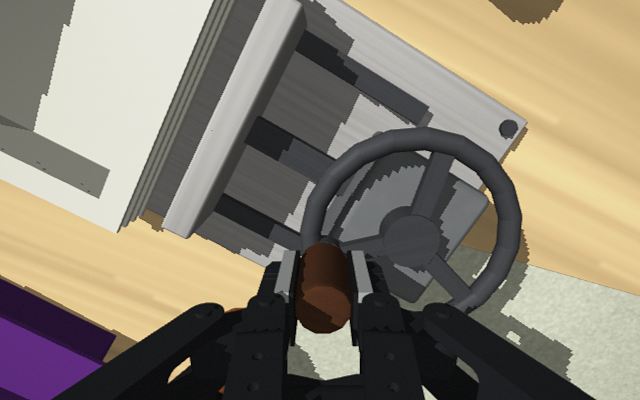

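```bash
cat >> h.py <<'E'
def arc(axis,n,step,rad=.042):
    p,r,s=tool(); d=p[:2]-np.array(axis); th=np.arctan2(d[1],d[0]); print('p',p.round(4),'th',round(th,3),'rad',np.hypot(*d).round(4),'F',s['contact_force'].round(1),'open',s['opening'])
    rows=[]
    for k in range(1,n+1):
        a=th-k*step; q=np.array([axis[0]+rad*np.cos(a),axis[1]+rad*np.sin(a),p[2]])
        rows.append([round(x) for x in 1000*r.inv().apply(q-p)])
    print(rows)
E
python3 -c "
from h import *
arc((.564,-.1017),12,.1)"
```

```text
p [ 0.5372 -0.0697  0.0848] th 2.267 rad 0.0417 F [-2.4  2.1  7.1] open 0.02064587415331262
[[4, -1, 0], [8, -2, 0], [12, -2, 0], [17, -1, 0], [21, 0, 0], [25, 1, 0], [29, 2, 0], [32, 4, 0], [36, 7, 0], [39, 9, 0], [42, 12, 0], [45, 16, 0]]
```

Call:
carry_out([
  [4, -1, 0, 0, 0, 0, 10],
  [8, -2, 0, 0, 0, 0, 10],
  [12, -2, 0, 0, 0, 0, 10],
  [17, -1, 0, 0, 0, 0, 10],
  [21, 0, 0, 0, 0, 0, 10],
  [25, 1, 0, 0, 0, 0, 10],
  [29, 2, 0, 0, 0, 0, 10],
  [32, 4, 0, 0, 0, 0, 10],
  [36, 7, 0, 0, 0, 0, 10],
  [39, 9, 0, 0, 0, 0, 10],
  [42, 12, 0, 0, 0, 0, 10],
  [45, 16, 0, 0, 0, 0, 10],
])

```text
time: 3.9
ee_pos: [0.5837, -0.0654, 0.0847]
orientation: [3.066, 0.687, -0.001]
contact_force: [-5.9, -0.6, 9.5]
opening: 0.0208
```

```bash
python3 -c "
from h import *
arc((.564,-.1017),12,.1)"
```

```text
p [ 0.5837 -0.0654  0.0847] th 1.074 rad 0.0413 F [-5.9 -0.6  9.5] open 0.020809593735962098
[[3, 3, 0], [5, 7, 0], [6, 11, 0], [8, 15, 0], [8, 19, 0], [9, 23, 0], [9, 27, 0], [8, 31, 0], [7, 36, 0], [6, 40, 0], [4, 43, 0], [2, 47, 0]]
```

Turning well, 5–6 N tangential. Continue.

Call:
carry_out([
  [3, 3, 0, 0, 0, 0, 10],
  [5, 7, 0, 0, 0, 0, 10],
  [6, 11, 0, 0, 0, 0, 10],
  [8, 15, 0, 0, 0, 0, 10],
  [8, 19, 0, 0, 0, 0, 10],
  [9, 23, 0, 0, 0, 0, 10],
  [9, 27, 0, 0, 0, 0, 10],
  [8, 31, 0, 0, 0, 0, 10],
  [7, 36, 0, 0, 0, 0, 10],
  [6, 40, 0, 0, 0, 0, 10],
  [4, 43, 0, 0, 0, 0, 10],
  [2, 47, 0, 0, 0, 0, 10],
])

```text
time: 4.9
ee_pos: [0.6056, -0.1059, 0.0847]
orientation: [-3.063, -0.688, -0.001]
contact_force: [-5.0, 6.4, 10.0]
opening: 0.0206
```

```bash
python3 -c "
from h import *
arc((.564,-.1017),12,.1);snap('scene','s2')
a=cv2.imread('pics/s2.png')[165:285,225:385]; cv2.imwrite('pics/s2c.png',cv2.resize(a,None,fx=5,fy=5,interpolation=cv2.INTER_CUBIC))"
```

```text
p [ 0.6056 -0.1059  0.0847] th -0.1 rad 0.0418 F [-5.   6.4 10. ] open 0.020571294509149428
[[-2, 4, 0], [-5, 7, 0], [-8, 10, 0], [-11, 12, 0], [-15, 15, 0], [-18, 17, 0], [-22, 18, 0], [-26, 19, 0], [-30, 20, 0], [-35, 20, 0], [-39, 20, 0], [-43, 20, 0]]
```

View pics/s2c.png

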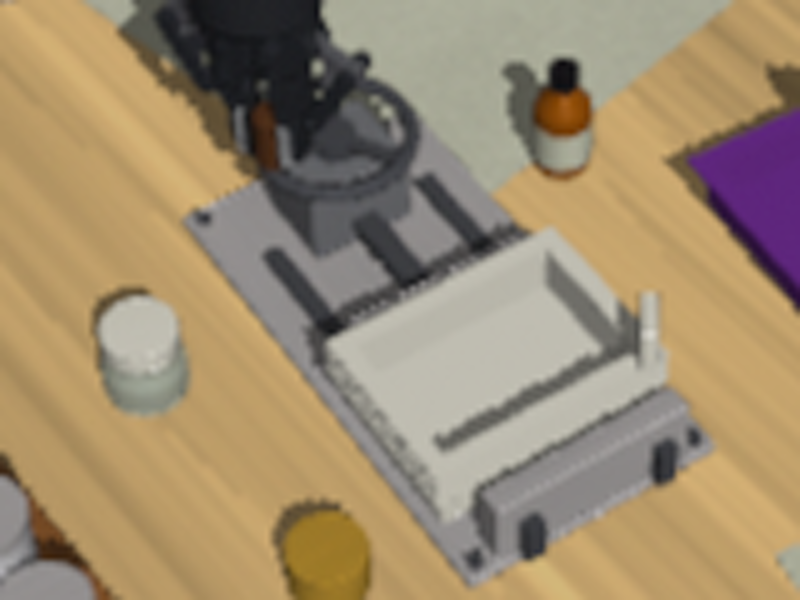

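Call:
carry_out([
  [-2, 4, 0, 0, 0, 0, 10],
  [-5, 7, 0, 0, 0, 0, 10],
  [-8, 10, 0, 0, 0, 0, 10],
  [-11, 12, 0, 0, 0, 0, 10],
  [-15, 15, 0, 0, 0, 0, 10],
  [-18, 17, 0, 0, 0, 0, 10],
  [-22, 18, 0, 0, 0, 0, 10],
  [-26, 19, 0, 0, 0, 0, 10],
  [-30, 20, 0, 0, 0, 0, 10],
  [-35, 20, 0, 0, 0, 0, 10],
])

```text
time: 5.78
ee_pos: [0.5845, -0.1389, 0.0848]
orientation: [-3.064, -0.688, -0.006]
contact_force: [3.9, 5.2, 4.1]
opening: 0.0205
```

```bash
python3 -c "
from h import *
arc((.564,-.1017),12,.06)"
```

```text
p [ 0.5845 -0.1389  0.0848] th -1.067 rad 0.0425 F [3.9 5.2 4.1] open 0.020469100485625058
[[-3, 0, 0], [-5, 0, 0], [-8, -1, 0], [-10, -1, 0], [-13, -2, 0], [-15, -2, 0], [-17, -3, 0], [-20, -4, 0], [-22, -5, 0], [-24, -6, 0], [-26, -8, 0], [-28, -9, 0]]
```

Call:
carry_out([
  [-3, 0, 0, 0, 0, 0, 10],
  [-5, 0, 0, 0, 0, 0, 10],
  [-8, -1, 0, 0, 0, 0, 10],
  [-10, -1, 0, 0, 0, 0, 10],
  [-13, -2, 0, 0, 0, 0, 10],
])

```text
time: 6.2
ee_pos: [0.5725, -0.1434, 0.0849]
orientation: [3.065, 0.688, 0.007]
contact_force: [4.7, 0.8, 1.8]
opening: 0.0209
```

```bash
cat >> h.py <<'E'
def tang(axis=(.564,-.1017)):
    p,r,s=tool(); d=p[:2]-np.array(axis); th=np.arctan2(d[1],d[0]); t=np.array([np.sin(th),-np.cos(th)]); print('tangential',-s['contact_force'][:2]@t)
E
python3 -c "
from h import *
tang();arc((.564,-.1017),8,.06)"
```

```text
tangential 4.75449068293208
p [ 0.5725 -0.1434  0.0849] th -1.37 rad 0.0426 F [4.7 0.8 1.8] open 0.020906705219709422
[[-2, -1, 0], [-5, -2, 0], [-7, -3, 0], [-9, -4, 0], [-11, -5, 0], [-14, -7, 0], [-16, -8, 0], [-18, -10, 0]]
```

Call:
carry_out([
  [-2, -1, 0, 0, 0, 0, 10],
  [-5, -2, 0, 0, 0, 0, 10],
  [-7, -3, 0, 0, 0, 0, 10],
  [-9, -4, 0, 0, 0, 0, 10],
])

```text
time: 6.53
ee_pos: [0.5669, -0.1442, 0.0852]
orientation: [3.062, 0.687, 0.018]
contact_force: [27.3, 1.4, -14.9]
opening: 0.0207
```

```bash
python3 -c "
from h import *
tang();arc((.564,-.1017),8,.06)"
```

```text
tangential 27.2991294274436
p [ 0.5669 -0.1442  0.0852] th -1.503 rad 0.0426 F [ 27.3   1.4 -14.9] open 0.0207182203880787
[[-2, -2, 0], [-4, -3, 0], [-7, -4, 0], [-9, -5, 0], [-11, -7, 0], [-13, -8, 0], [-14, -10, 0], [-16, -12, 0]]
```

Call:
carry_out([
  [3, 1.5, 0, 0, 0, 0, 10],
  [3, 1.5, 0, 0, 0, 0, 10],
  [3, 1.5, 0, 0, 0, 0, 10],
])

```text
time: 6.78
ee_pos: [0.5682, -0.1441, 0.085]
orientation: [3.063, 0.687, 0.012]
contact_force: [13.1, 0.8, -4.3]
opening: 0.0205
```

```bash
python3 -c "
from h import *
tang();print(tool()[0])
snap('scene','s3');snap('wrist','w5')
a=cv2.imread('pics/s3.png')[165:285,225:385]; cv2.imwrite('pics/s3c.png',cv2.resize(a,None,fx=5,fy=5,interpolation=cv2.INTER_CUBIC))"
```

```text
tangential 13.112914876045648
[ 0.56819461 -0.14410376  0.08498505]
```

View pics/s3c.png

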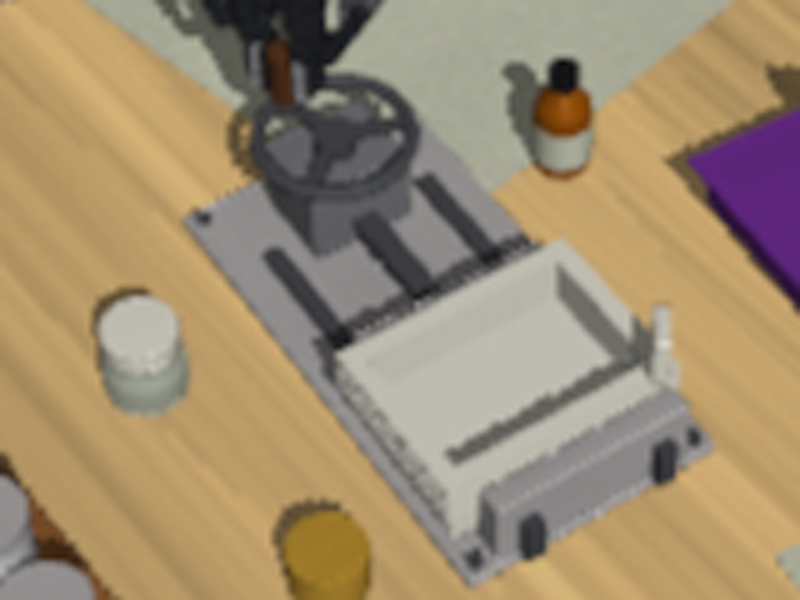

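View pics/w5.png

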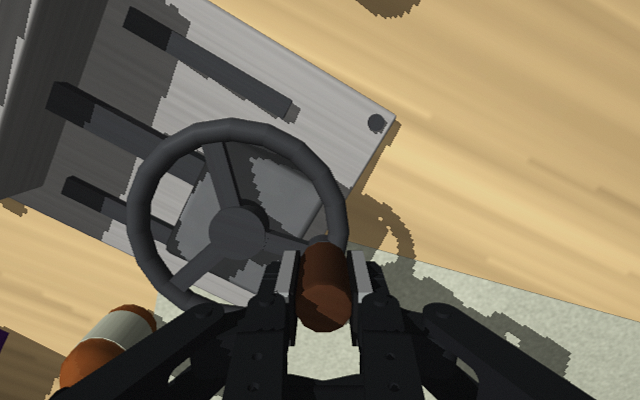

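Call:
carry_out([
  [2.5, 1, 0, 0, 0, 0, 10],
  [2.5, 1, 0, 0, 0, 0, 30],
  [2.5, 1, 0, 0, 0, 0, 60],
  [2.5, 1, 0, 0, 0, 0, 60],
  [2.5, 1, 0, 0, 0, 0, 60],
  [2.5, 1, 0, 0, 0, 0, 60],
  [2.5, 1, -35, 0, 0, 0, 60],
  [2.5, 1, -70, 0, 0, 0, 60],
  [2.5, 1, -110, 0, 0, 0, 60],
  [2.5, 1, -110, 0, 0, 0, 60],
])

```text
time: 7.72
ee_pos: [0.5693, -0.1446, 0.201]
orientation: [3.061, 0.686, 0.014]
contact_force: [-0.3, -0.1, -0.1]
opening: 0.0596
```

```bash
python3 -c "
from h import *
p,r,s=tool();print(p,s['opening'],s['contact_force'],s['joint_pos'])
print(shift([.50,.10,.22]))"
```

```text
[ 0.56930101 -0.14461488  0.20102793] 0.05960166035998008 [-0.31524189 -0.06488907 -0.14492187] [-2.48781923e-01  3.48603302e-01  6.60266628e-02  1.27834852e+00
  4.13792647e-05  2.45212120e+00]
[  41.8 -250.7  -20.2]
```

Call:
carry_out([
  [70, -232, -20, 0, 0, -0.1, 60],
  [70, -232, -20, 0, 0, -0.2, 60],
  [70, -232, -20, 0, 0, -0.3, 60],
  [70, -232, -20, 0, 0, -0.42, 60],
  [70, -232, -20, 0, 0, -0.42, 60],
  [70, -232, -20, 0, 0, -0.42, 60],
  [70, -232, -20, 0, 0, -0.42, 60],
  [70, -232, -20, 0, 0, -0.42, 60],
  [70, -232, -20, 0, 0, -0.42, 60],
  [70, -232, -20, 0, 0, -0.42, 60],
])

```text
time: 8.55
ee_pos: [0.531, 0.0949, 0.2134]
orientation: [2.856, 1.309, -0.001]
contact_force: [-0.1, -0.2, -1.4]
opening: 0.0602
```

```bash
python3 -c "
from h import *
p,r,s=tool();print(p,s['orientation'],r.as_matrix().round(3),s['joint_pos'])
snap('wrist','w6')"
```

```text
[0.53095969 0.09490103 0.21342044] [ 2.85566149e+00  1.30929654e+00 -6.24410132e-04] [[ 0.653  0.758 -0.   ]
 [ 0.758 -0.653 -0.   ]
 [-0.    -0.    -1.   ]] [ 1.76971549e-01  2.69469048e-01 -1.66156711e-02  1.28507482e+00
 -1.83301371e-04  2.45877826e+00]
```

View pics/w6.png

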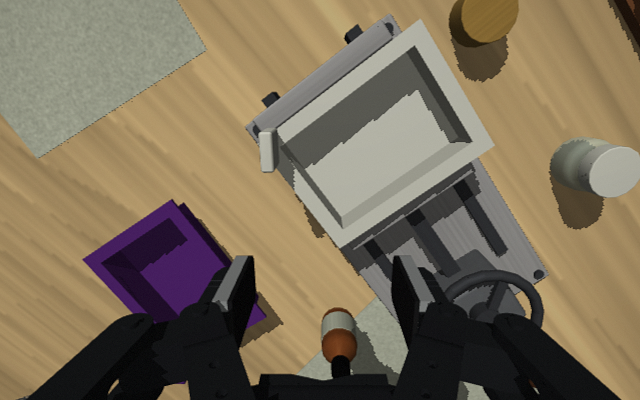

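```bash
python3 -c "
from h import *
a=cv2.imread('pics/w6.png')[0:270,230:530]; cv2.imwrite('pics/w6c.png',cv2.resize(a[90:190,0:130],None,fx=6,fy=6,interpolation=cv2.INTER_CUBIC))
cv2.imwrite('pics/w6d.png',cv2.resize(a,None,fx=2.2,fy=2.2,interpolation=cv2.INTER_CUBIC))"
```

```text
(no output)
```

View pics/w6c.png

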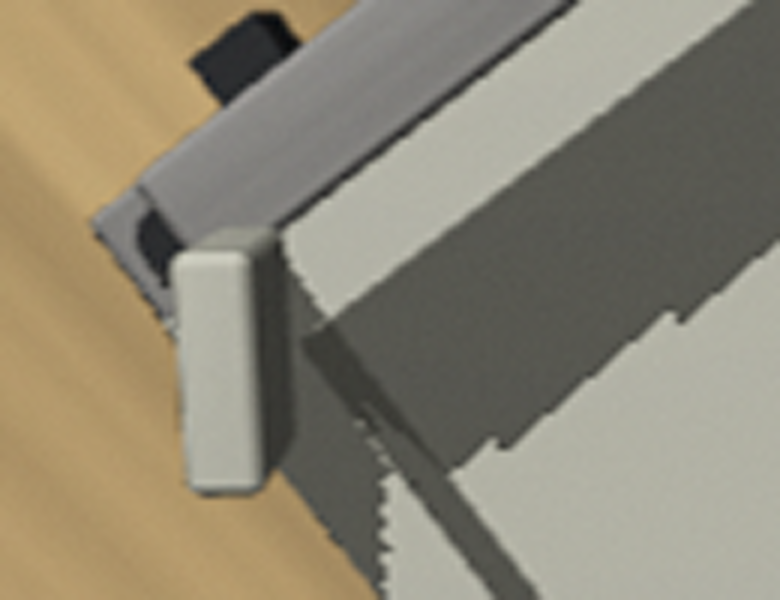

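View pics/w6d.png

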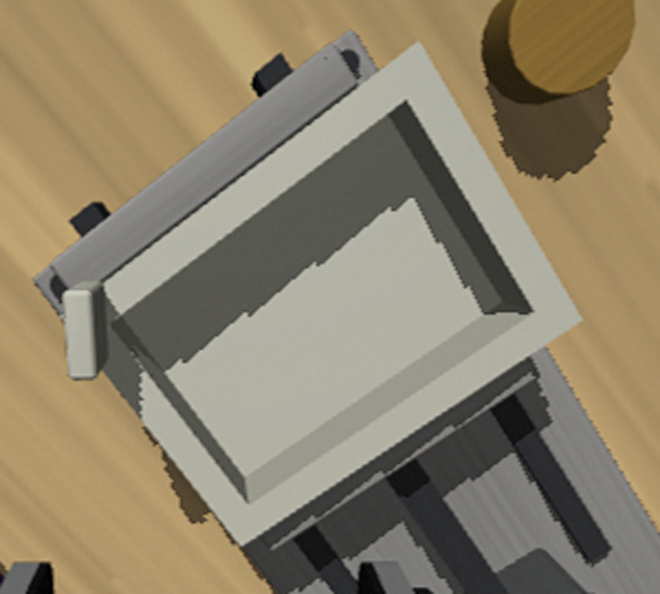

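Run:
```python
from h import *
import pickle
f=pickle.load(open('pics/w6.pkl','rb'))
c=lambda u,v:ray(f,230+u/6,90+v/6,.102)
P=[c(172,256),c(248,251),c(263,490),c(190,492)]
E=sum(P)/4; print('ear',E)
w=(P[0]+P[1]-P[2]-P[3])/2; print('width',np.hypot(*w[:2]),np.degrees(np.arctan2(w[1],w[0])), 'thick',np.linalg.norm((P[1]+P[2]-P[0]-P[3])/2))
for n,u,v in [('t',420,19.5),('r',494.5,145.5),('b',340.5,247.7)]: print(n,ray(f,u,v,.068))
far=ray(f,494.5,145.5,.068); d=far-E; print(np.hypot(*d[:2]),np.degrees(np.arctan2(d[1],d[0])))
print(f['eye'])
p,r,s=tool(); print(p, np.degrees(np.arctan2(*r.as_matrix()[1::-1,1])))
```

```text
ear [0.52110819 0.14766576 0.102     ]
width 0.028812791487420043 50.37464573968922 thick 0.009033712093727492
t [0.66707263 0.14428238 0.068     ]
r [0.65819744 0.02925164 0.068     ]
b [0.50432795 0.04157846 0.068     ]
0.18115011958888502 -40.819597518421546
[0.57978893 0.15236509 0.35582461]
[0.53102532 0.09469115 0.21341201] -40.771060555670566
```

Run:
```python
from h import *
import pickle
S=pickle.load(open('pics/s3.pkl','rb'))
print(ray(S,225+660/5,165+347/5,.085))
print(shift([.521,.1475,.16]),shift([.521,.1475,.078]))
```

```text
[0.5236242 0.1509368 0.085    ]
[ 33.5 -42.1  53.4] [ 33.5 -42.1 135.4]
```

Call:
carry_out([
  [33, -42, 20, 0, 0, 0, 50],
  [33, -42, 45, 0, 0, 0, 50],
  [33, -42, 70, 0, 0, 0, 50],
  [33, -42, 85, 0, 0, 0, 50],
  [33, -42, 85, 0, 0, 0, 50],
  [33, -42, 85, 0, 0, 0, 50],
])

```text
time: 9.1
ee_pos: [0.5204, 0.1471, 0.1282]
orientation: [-2.856, -1.308, 0.003]
contact_force: [0.3, 0.3, 0.1]
opening: 0.05
```

```bash
python3 -c "
from h import *
p,r,s=tool();print(p,s['orientation'],s['contact_force'])
snap('wrist','w7')"
```

```text
[0.52040819 0.14714988 0.12823179] [-2.85586862e+00 -1.30835210e+00  2.70785133e-03] [0.27449035 0.29803026 0.10255278]
```

View pics/w7.png

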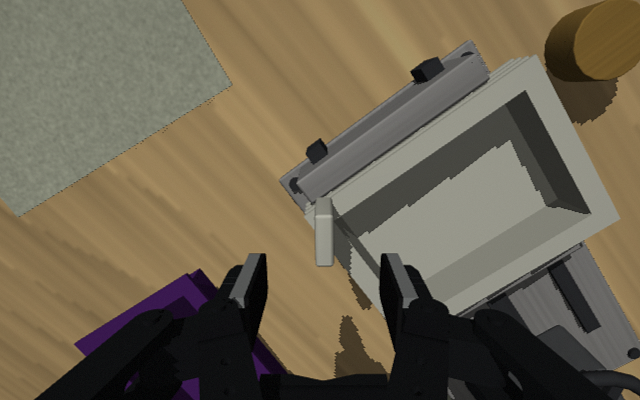

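Run:
```python
from h import *
import pickle
f=pickle.load(open('pics/w7.pkl','rb'))
E=ray(f,324,241.5,.102);print(E,ray(f,619,215,.068),ray(f,305,207,.06)); print(shift([E[0],E[1],.072]))
a=f['img'][190:280,280:370]; cv2.imwrite('pics/w7c.png',cv2.resize(a,None,fx=6,fy=6,interpolation=cv2.INTER_CUBIC))
```

```text
[0.52074111 0.14804058 0.102     ] [0.65871411 0.03218818 0.068     ] [0.51499889 0.15968936 0.06      ]
[ 0.2 -0.7 57.2]
```

View pics/w7c.png

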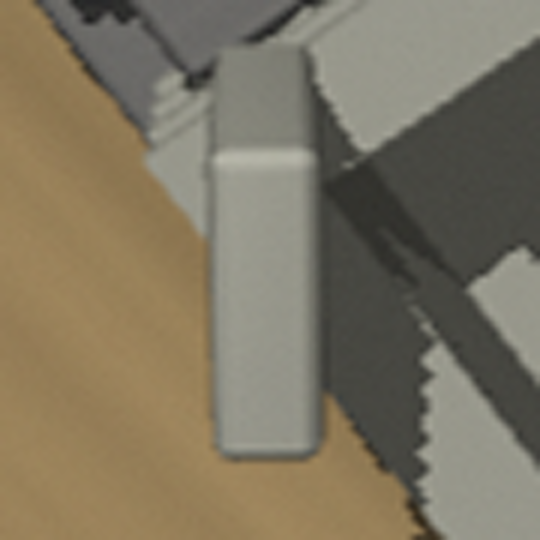

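Call:
carry_out([
  [0, -1, 20, 0, 0, 0, 50],
  [0, -1, 40, 0, 0, 0, 50],
  [0, -1, 56, 0, 0, 0, 50],
  [0, -1, 56, 0, 0, 0, 50],
  [0, -1, 56, 0, 0, 0, 20],
  [0, -1, 56, 0, 0, 0, 2],
  [0, -1, 56, 0, 0, 0, 2],
  [0, -1, 56, 0, 0, 0, 2],
  [0, -1, 56, 0, 0, 0, 2],
  [0, -1, 56, 0, 0, 0, 2],
], squeeze=60)

```text
time: 9.98
ee_pos: [0.521, 0.149, 0.0742]
orientation: [2.854, 1.311, 0.004]
contact_force: [1.0, -2.6, 6.3]
opening: 0.009
```

```bash
python3 -c "
from h import *
p,r,s=tool();print(p,s['orientation'],s['contact_force'],s['ft_torque'],s['opening'])
snap('wrist','w8')"
```

```text
[0.52101696 0.14895835 0.07417738] [2.85401507 1.31080736 0.00440575] [ 0.95947125 -2.5660397   6.26759432] [-0.4448438 -0.0298977  0.3664903] 0.009046459345629991
```

View pics/w8.png

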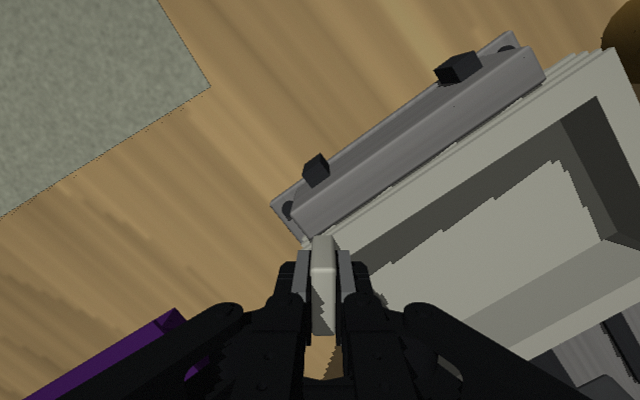

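Call:
carry_out([
  [0, 0.5, -2.5, 0.015, 0, 0, 2],
  [0, 1.3, -5, 0.03, 0, 0, 2],
  [0, 2, -7.5, 0.045, 0, 0, 2],
  [0, 2.8, -10, 0.06, 0, 0, 2],
  [0, 3.6, -12, 0.075, 0, 0, 2],
  [0, 4.4, -14.7, 0.09, 0, 0, 2],
  [0, 5.3, -17, 0.105, 0, 0, 2],
  [0, 6.2, -19.5, 0.12, 0, 0, 2],
  [0, 6.2, -19.5, 0.12, 0, 0, 2],
  [0, 6.2, -19.5, 0.12, 0, 0, 2],
], squeeze=80)

```text
time: 10.87
ee_pos: [0.5249, 0.1449, 0.0924]
orientation: [-2.755, -1.264, 0.075]
contact_force: [-1.7, 4.7, 4.1]
opening: 0.0089
```

```bash
python3 -c "
from h import *
p,r,s=tool();print(p,s['orientation'],s['contact_force'],s['ft_torque'],s['opening'])
snap('wrist','w9');snap('scene','s4');snap('side','d4')
a=cv2.imread('pics/d4.png')[170:270,240:370]; cv2.imwrite('pics/d4c.png',cv2.resize(a,None,fx=6,fy=6,interpolation=cv2.INTER_CUBIC))
a=cv2.imread('pics/s4.png')[165:285,225:385]; cv2.imwrite('pics/s4c.png',cv2.resize(a,None,fx=5,fy=5,interpolation=cv2.INTER_CUBIC))"
```

```text
[0.52494092 0.1449268  0.0924447 ] [-2.75470917 -1.26397027  0.07513311] [-1.65375364  4.68453823  4.10516116] [ 0.68326721 -0.23766817  0.29519219] 0.008888095539628648
```

View pics/d4c.png

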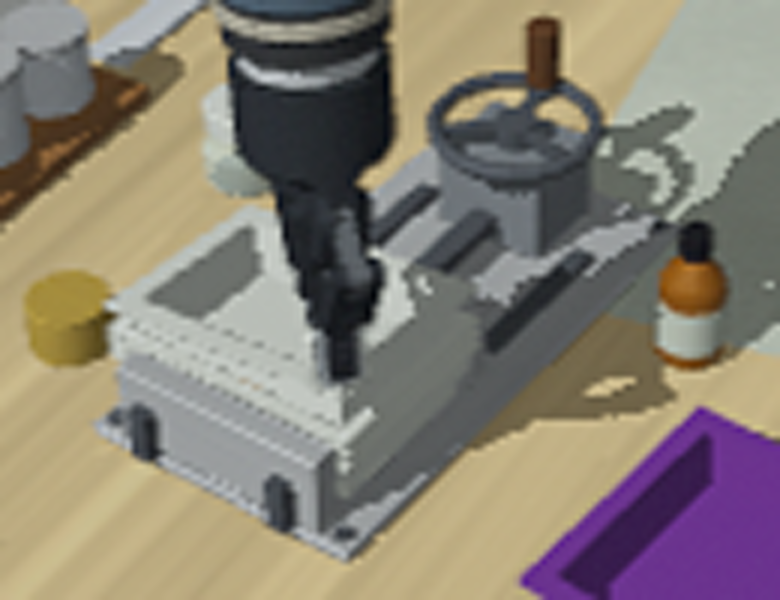

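View pics/s4c.png

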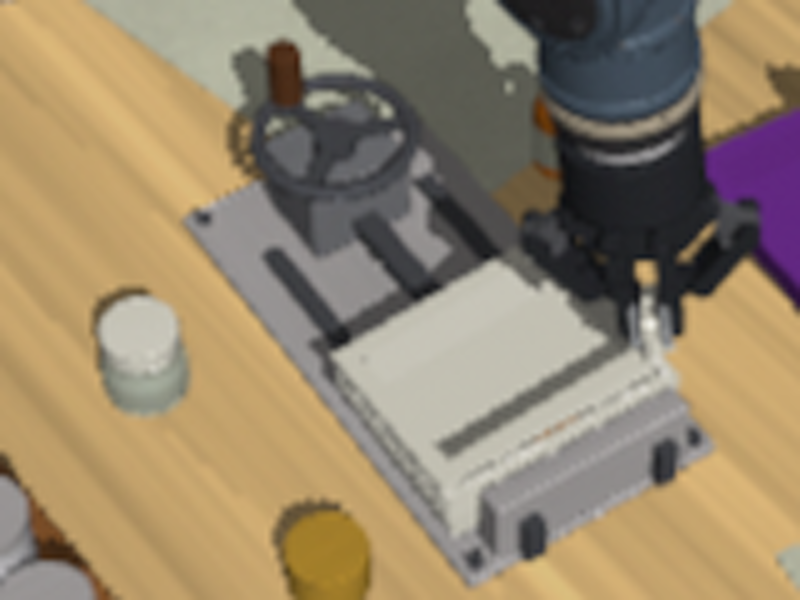

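View pics/w9.png

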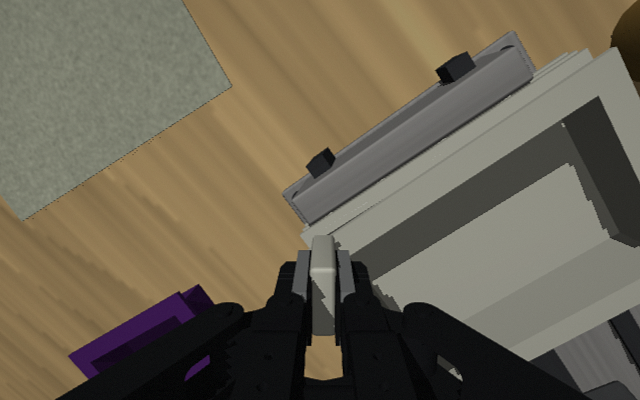

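Call:
carry_out([
  [0, 0, -2.5, 0.015, 0, 0, 2],
  [0, 0, -5, 0.03, 0, 0, 2],
  [0, 0, -7.5, 0.045, 0, 0, 2],
  [0, 0.5, -10, 0.06, 0, 0, 2],
  [0, 1, -12, 0.075, 0, 0, 2],
  [0, 1.5, -14.7, 0.09, 0, 0, 2],
  [0, 2, -17, 0.105, 0, 0, 2],
  [0, 2.5, -19.5, 0.12, 0, 0, 2],
  [0, 2.5, -19.5, 0.12, 0, 0, 2],
  [0, 2.5, -19.5, 0.12, 0, 0, 2],
])

```text
time: 11.85
ee_pos: [0.5279, 0.1416, 0.1113]
orientation: [-2.653, -1.217, 0.148]
contact_force: [-0.8, 0.1, 3.8]
opening: 0.0084
```

```bash
python3 -c "
from h import *
p,r,s=tool();print(p,s['orientation'],s['contact_force'],s['ft_torque'],s['opening'])
print(r.as_matrix().round(3), shift(p+[0,0,.02]))
snap('wrist','w10');snap('scene','s5');snap('side','d5')
a=cv2.imread('pics/d5.png')[170:270,240:370]; cv2.imwrite('pics/d5c.png',cv2.resize(a,None,fx=6,fy=6,interpolation=cv2.INTER_CUBIC))
a=cv2.imread('pics/s5.png')[165:285,225:385]; cv2.imwrite('pics/s5c.png',cv2.resize(a,None,fx=5,fy=5,interpolation=cv2.INTER_CUBIC))"
```

```text
[0.5278536  0.14163923 0.11128163] [-2.65311387 -1.21705449  0.14803188] [-0.8430291   0.0839051   3.75906481] [-0.15675582 -0.06688735  0.08693606] 0.00839869577707092
[[ 0.652  0.736 -0.181]
 [ 0.758 -0.633  0.155]
 [-0.    -0.239 -0.971]] [ -0.   -4.8 -19.4]
```

View pics/d5c.png

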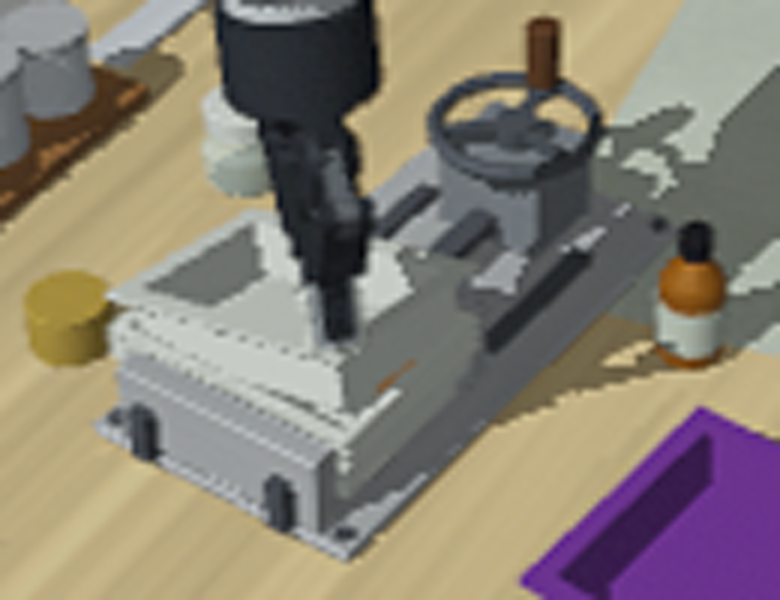

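View pics/s5c.png

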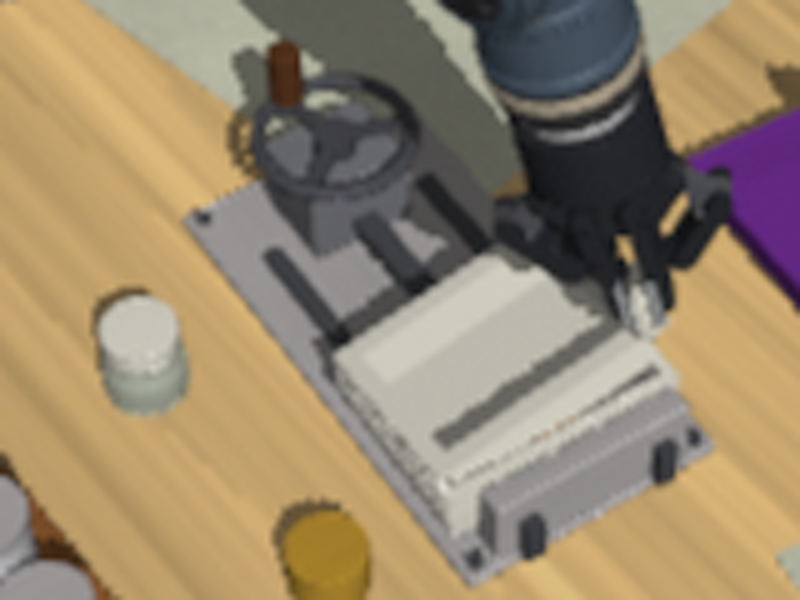

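Call:
carry_out([
  [0, -1, -4, 0, 0, 0, 2],
  [0, -2, -8, 0, 0, 0, 2],
  [0, -3, -12, 0, 0, 0, 2],
  [0, -4, -16, 0, 0, 0, 2],
  [0, -5, -20, 0, 0, 0, 2],
  [0, -6, -24, 0, 0, 0, 2],
  [0, -7, -28, 0, 0, 0, 2],
  [0, -8, -33, 0, 0, 0, 2],
  [0, -10, -40, 0, 0, 0, 2],
  [0, -12, -48, 0, 0, 0, 2],
  [0, -12, -48, 0, 0, 0, 2],
])

```text
time: 12.92
ee_pos: [0.5287, 0.142, 0.1625]
orientation: [-2.654, -1.219, 0.144]
contact_force: [-0.0, -0.6, -1.2]
opening: 0.0086
```

```bash
python3 -c "
from h import *
p,r,s=tool();print(p,s['orientation'],s['contact_force'],s['ft_torque'],s['opening'])
snap('side','d6')
a=cv2.imread('pics/d6.png')[150:270,230:370]; cv2.imwrite('pics/d6c.png',cv2.resize(a,None,fx=5,fy=5,interpolation=cv2.INTER_CUBIC))"
```

```text
[0.52872569 0.14197976 0.16251015] [-2.65410157 -1.21876159  0.14362085] [-0.03697841 -0.60293822 -1.20978692] [-0.14685413 -0.14660394 -0.02900086] 0.008568562425872861
```

View pics/d6c.png

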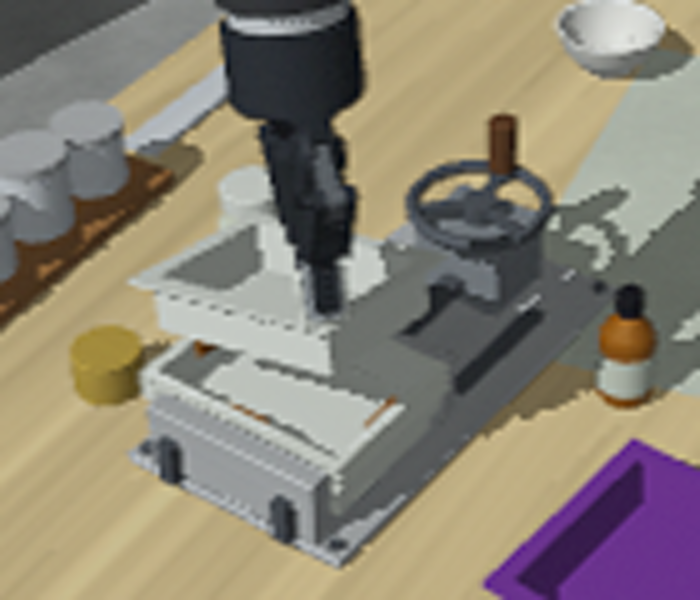

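Call:
carry_out([
  [0, -3, -12, 0, 0, 0, 2],
  [0, -6, -25, 0, 0, 0, 2],
  [0, -9, -38, -0.03, 0, 0, 2],
  [0, -13, -52, -0.06, 0, 0, 2],
  [0, -16, -66, -0.1, 0, 0, 2],
  [0, -19, -78, -0.14, 0, 0, 2],
  [0, -22, -87, -0.18, 0, 0, 2],
  [0, -22, -90, -0.22, 0, 0, 2],
  [0, -22, -90, -0.24, 0, 0, 2],
  [0, -22, -90, -0.24, 0, 0, 2],
  [0, -22, -90, -0.24, 0, 0, 2],
  [0, -22, -90, -0.24, 0, 0, 2],
])

```text
time: 13.97
ee_pos: [0.5278, 0.1419, 0.253]
orientation: [-2.854, -1.311, 0.001]
contact_force: [-0.1, -0.2, -2.3]
opening: 0.0087
```

```bash
python3 -c "
from h import *
p,r,s=tool();print(p,s['orientation'],s['contact_force'],s['ft_torque'],s['opening'],abs(s['dq']).max())
snap('scene','s7');snap('side','d7')
a=cv2.imread('pics/d7.png')[110:270,230:370]; cv2.imwrite('pics/d7c.png',cv2.resize(a,None,fx=3.7,fy=3.7,interpolation=cv2.INTER_CUBIC))
a=cv2.imread('pics/s7.png')[105:285,205:405]; cv2.imwrite('pics/s7c.png',cv2.resize(a,None,fx=3.3,fy=3.3,interpolation=cv2.INTER_CUBIC))"
```

```text
[0.52778423 0.14187892 0.25297992] [-2.85441896e+00 -1.31065322e+00  1.23068614e-03] [-0.10383854 -0.16214777 -2.28716128] [ 0.11617258  0.12137058 -0.00418022] 0.008704863691706944 0.010211678723843126
```

View pics/d7c.png

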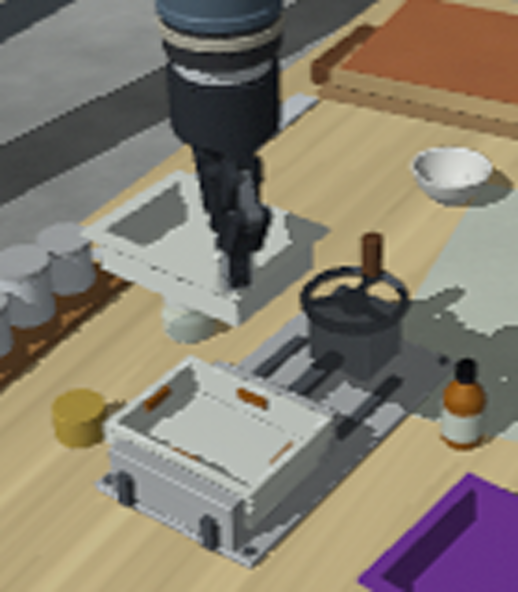

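View pics/s7c.png

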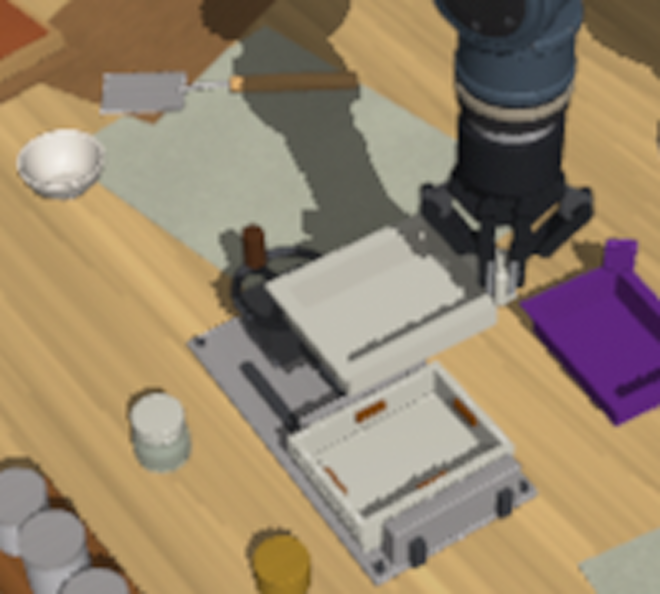

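Run:
```python
from h import *
import pickle
S=pickle.load(open('pics/s7.pkl','rb'));D=pickle.load(open('pics/d7.pkl','rb'))
for n,c in [('+x+y',(.6671,.1443)),('far',(.6584,.0305)),('-x-y',(.5043,.0416))]:
    q=[c[0]+.0068,c[1]-.0071,.247]
    print(n,((proj(S,q)-[205,105])*3.3).round(),((proj(D,q)-[230,110])*3.7).round())
```

```text
+x+y [344. 377.] [ 80. 229.]
far [264. 284.] [174. 167.]
-x-y [428. 205.] [329. 224.]
```

Call:
carry_out([
  [0, 0, 0, 0, 0, 0, 2],
  [0, 0, 0, 0, 0, 0, 2],
  [0, 0, 0, 0, 0, 0, 2],
  [0, 0, 0, 0, 0, 0, 2],
])

```text
time: 14.4
ee_pos: [0.5281, 0.1417, 0.2531]
orientation: [-2.855, -1.31, 0.001]
contact_force: [0.1, -0.1, -1.4]
opening: 0.0087
```

```bash
python3 -c "
from h import *
s=tool()[2];print(s['ee_pos'],abs(s['dq']).max(),s['opening'],s['contact_force'])
print(order.sign_off())"
```

```text
[0.52811358 0.14172142 0.25308726] 0.0030126240559304115 0.008718636853221634 [ 0.14479823 -0.1004012  -1.38636778]
the job is handed in; nothing more can be done
None
```

I wound the handwheel about 3.8 rad clockwise until the stack sat tight against the stop. I then peeled the top tray by its ear, tipping it about 0.24 rad over the far corner, and lifted it away. The job was handed in at about 14.4 s.

**Last checks:**
- **Hold:** the tray was level to within a few degrees and still, with its ear between the fingers (8.7 mm opening). The force reading of about −1.4 N matches the tray's weight.
- **Clearance:** from the tool height, the tray's floor is at about 0.21 m, roughly 15 cm above the mouth of the stack.
- **Stack and bench:** the lower trays were still clamped between jaw and stop. The other things in view had not visibly moved; I judged this by eye and did not measure their positions.

**What disagreed or went past target:**
- The knob force reached about 27 N for a moment at the end of the wind, above the 11–16 N stated. I eased it to 13 N and then released it.
- The ear's position from the scene camera was about 4 mm off the wrist camera's. I used the wrist camera, and the grasp was good.
- The tray's corners were up to about 4 pixels off the position predicted for level, and one corner was partly in shadow.

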